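Hang the wide gap gauge in its drawer

TASK

Put the wider of the two U-shaped gap gauges away: pull the cabinet drawer open, hang the gauge astride the bar inside it so that it hangs freely on the bar with one leg on either side, and push the drawer fully shut. Leave the narrower gauge and the other things on the bench where they are.

Things in the scene. Friction and masses are not known exactly. Their poses are not given: they have to be found in the camera images.
- wide_gauge: The wider gap gauge: dark steel frame like an upside-down U, 80 mm wide (its x), 20 thick (its y), 112 high, 0.36 kg, standing on its feet. Origin: centre of the underside; z up. Two legs 24 wide, slot 32 between, open below. Solid crown from 74 to 90 above the origin, black grip tab 44 wide from 90 to 112: grasp there across the thickness. Symmetric under a half turn about z.
- wide_gauge_notch (a point): Point of the wide gauge 66 mm above its origin, in the middle, in the 45-degree notch that ends the slot under the crown: it lies on the bar's axis when the gauge hangs seated. The bar, running along the gauge's y, then reaches 6 above this point, so fingertips must hold the gauge higher than that. Axes as the gauge.
- narrow_gauge: The narrower gap gauge, same material and height: 50 mm wide (x), 20 thick (y), 112 high, standing on the bench; origin at the centre of its underside. To be left alone.
- drawer (a joint): Drawer of the grey bench cabinet (cabinet 240 mm deep, 300 wide, 180 high): 0 = fully shut, up to 0.17 m = pulled fully out to the robot (along the handle point's -x; hanging bar then 85 mm clear of the cabinet).
- drawer_handle (a point): Middle of the drawer's handle: level round steel bar 11 mm thick, 110 long along y, 50 in front of the drawer front, 24 below the cabinet's top, 156 above the bench. Axes: x into the cabinet, y along the handle and the hanging bar, z up. Moves with the drawer.
- bar_free (a point): On the axis of the hanging bar in the drawer (round, steel, 12 mm thick, level, along y), at the middle of its free part, which runs 100 either way between the drawer's right wall and two thin gauges already hanging at the left. 109 above the bench; drawer front's top edge 55 above it, drawer floor 89 below. 135 behind, 25 to -y of and 47 below drawer_handle; moves with it.
- carriage: Dark slide carriage block 64 x 46 x 26 mm lying on the bench; origin at the centre of its underside. A bystander.
- jar: Small clear jar with a dark cap, 40 mm in diameter, 50 high, on the bench; origin at the centre of its underside. A bystander.
- screwdriver: Orange-handled screwdriver, 200 mm long, lying to the left; a bystander.
- wrench: Steel wrench, 170 mm long, lying to the left; a bystander.
- oil: White oil bottle, 56 mm in diameter, 150 high, standing to the left; a bystander.
There are look-alikes about, which are no part of the job. What is shaped like the wide_gauge but blue or purple is not meant.

How it is judged:
On the way, in this order (a step that is already met when the one before it is completed fails the run):
1. the drawer is pulled open (value of joint drawer above 0.1 m), for 0.2 s.
2. the wide gauge hangs on the bar in the open drawer, let go (x of wide_gauge_notch in the frame of bar_free between -0.006 and 0.006 m and z of wide_gauge_notch in the frame of bar_free between -0.006 and 0.006 m and y of wide_gauge_notch in the frame of bar_free between -0.1 and 0.1 m and angle between the y axis of wide_gauge and the y axis of bar_free, either way round below 0.25 rad and angle between wide_gauge's own z axis and vertical below 0.25 rad and contact force between the fingers and wide_gauge below 0.05 N and linear speed of wide_gauge below 0.05 m/s and value of joint drawer above 0.06 m), for 0.2 s.
At the end, for the whole second after the job is handed in: Drawer shut within 6 mm; the wide gauge hangs let go and still on the bar's free part, astride, notch within 6 mm of the bar's axis, upright and square to the bar within 0.25 rad; narrow gauge and bystanders within 30 mm of their start (x of wide_gauge_notch in the frame of bar_free between -0.006 and 0.006 m and z of wide_gauge_notch in the frame of bar_free between -0.006 and 0.006 m and y of wide_gauge_notch in the frame of bar_free between -0.1 and 0.1 m and angle between the y axis of wide_gauge and the y axis of bar_free, either way round below 0.25 rad and angle between wide_gauge's own z axis and vertical below 0.25 rad and contact force between the fingers and wide_gauge below 0.05 N and linear speed of wide_gauge below 0.05 m/s and value of joint drawer below 0.006 m); the robot touches nothing.
It fails at once if the narrow gauge is moved more than 30 mm (distance of narrow_gauge from where it was at the start of the episode above 0.03 m).
It fails at once if another thing on the bench is moved more than 30 mm (distance of any of carriage, jar, screwdriver, wrench, oil from where it was at the start of the episode above 0.03 m).
It also fails if it takes over 72 s, if anything falls off the work surface, if the arm or the gripper's body presses on something with over 40 N, if the wrist force passes 120 N, or if a joint passes its speed limit or range.

ROBOT

A 6-joint arm with a two-finger parallel gripper is mounted at the origin on the work surface. World frame = base frame: x ahead of the robot, y to its left, z up, the work surface at z = 0. Lengths are in m, angles in rad, forces in N, time in s.
With the tool pointing down it reaches from about 0.25 to 0.725 m from the base axis. Payload 4 kg.
Tool frame: the origin (TCP) lies at the very end of the fingers, on their centre line; the grasp point (between the pads) lies 19 mm behind it; z points along the fingers, x is the direction in which the jaws open and shut, and the axes are right-handed (so a half turn about z gives the same grasp; the last joint's range is limited). The gripper opens to 85 mm and grips with 20 to 120 N. Pads are 22 mm wide; open, the fingers measure 114 mm over their backs; the gripper's body (76 mm by 85 mm) begins 54 mm behind the grasp point. The pads swing forward as they close: fully open they stand 13 mm farther back than shut.
Start: joints at [-1.25, 0.241, 0.005, 1.335, 0, 1.571], TCP at [0.158, -0.474, 0.231] pointing down, gripper open.
Joint ranges: [-2.72, 2.72], [-1.05, 1.87], [-1.09, 1.28], [-1.99, 2.15], [-1.42, 1.44], [-3.14, 3.14]. Speed limits (rad/s): [2.79, 2.79, 3.14, 3.14, 3.14, 3.14].

INTERFACE

Orientations are given as a unit quaternion [x, y, z, w].
In Python, from workcell import sensors, vision, order gives the robot as it stands.
- The arm moves only by the tool step_arm, never from a script. Its argument "series" is a list of rows, each a list of 4 numbers: the shift along the tool's x, y, z in m, then the turn about the tool's z in rad. In form: [[x, y, z, roll], ...]. A call has exactly 8 rows; each row shifts and turns the commanded pose from where the row before left it, along the tool's axes as they then stand; what a row does not reach is not made up. A row lasts 1/10 s, in which the tool goes at most 50 mm and 8.59 degrees, less where a joint would pass 70% of its speed; a pose out of reach is approached as far as the arm can. A call with a gripper value outside its range is refused whole. "fingers" is the finger opening in m, from 0 to 0.0854, set as the call begins (left out, the last holds). The fingers move at their own pace and stop on an object; the grip force is fixed at half the most. Time passes only in rows, so rows that do not move let the fingers close, or fill a call up. It gives the time, the measured TCP pose, the force and the opening at its end, in the units of the state.
- sensors.get_obs(): the state, without advancing time (a new reading comes with each control period).
- vision.camera(name): name is "scene" or "top" or "wrist"; returns (picture, depth): 400x640x3 uint8, red, green, blue; 400x640 float32, m along the optical axis (not along the pixel's ray), 0 where there is no reading.
- vision.camera_info(name): a dict with "mtx" (3x3 intrinsics, pixels), "T" (4x4, takes a point from camera to world coordinates). Camera axes: x right, y up, looking along -z (the intrinsics and any distortion apply to the point x, -y, -z); pixel columns grow to the right and rows downward; lengths in m; the calibration is good to about 2 mm. A picture is of the moment at which its call begins: read the wrist's pose just before it. camera_info takes no time and is no camera call; for the wrist camera it gives the pose at the moment of the call.
- order.job_done(): hands the job in, once; it reports no verdict.
The state is a dict: "clock": time; "joint_pos": joint angles; "joint_vel": joint speeds; "tau": joint torques, N m; "eef_pos": TCP position; "tool_rot": TCP orientation; "ft_force": force on the tool from outside, world axes, zero at the start; "ft_torque": the same for the moment, N m; "grip_width": finger opening in m.
Only numpy, scipy, OpenCV 4.12 (cv2) and the standard library are available. Lean on these libraries where they do the work, as an engineer would, in place of code of your own. Each camera call takes 0.05 s, during which the arm holds its last target. There are 200 camera calls.

## Working session

There is one attempt and no reset: what is moved stays moved. The work goes in short steps, Python scripts to look and compute and a tool call to move; the robot and the scene stay as the last step left them, time stands still between calls to the robot, and variables do not carry over. Pictures are saved under pics/ and viewed, about 8 in all and at most 12, crops included, and the job is handed in when it is done.

Besides the shell and the picture viewer there is one more tool, called after "Request:" by a JSON object that holds its "fn" and its "kwargs". step_arm: Moves the arm, as the interface text tells. Its arguments: {"type":"object","properties":{"series":{"type":"array","items":{"type":"array","items":{"type":"number"}}},"fingers":{"type":"number"}},"required":["series"]}

```bash
mkdir -p pics
cat > h.py <<'E'
from workcell import sensors, vision, order
import numpy as np, cv2
def grab(n):
    i=vision.camera_info(n); p,d=vision.camera(n); return p,d,np.array(i["mtx"]),np.array(i["T"])
def world(u,v,d,K,T):
    u,v,d=map(lambda a:np.asarray(a,float),(u,v,d))
    P=np.stack([(u-K[0,2])/K[0,0]*d,-(v-K[1,2])/K[1,1]*d,-d],-1)
    return P@T[:3,:3].T+T[:3,3]
def plane(u,v,z,K,T):
    r=world(u,v,1.,K,T)-T[:3,3]; return T[:3,3]+r*(z-T[2,3])/r[2]
def save(n,p): cv2.imwrite("pics/"+n+".png",p[:,:,::-1])
E
python3 - <<'E'
from h import *
for n in("scene","top"):
    p,d,K,T=grab(n); save(n,p); np.savez(n,p=p,d=d,K=K,T=T); print(n,T.round(3).tolist(),K[0,0],d.min(),d.max())
o=sensors.get_obs(); print({k:np.round(v,3).tolist() for k,v in o.items()})
E
```

```text
scene [[0.8, -0.326, 0.503, 1.003], [0.599, 0.42, -0.682, -0.586], [0.011, 0.847, 0.531, 0.623], [0.0, 0.0, 0.0, 1.0]] 366.9608161527898 0.0 3.3419526
top [[0.092, 0.975, -0.202, 0.296], [-0.996, 0.09, -0.018, 0.021], [0.001, 0.203, 0.979, 1.399], [0.0, 0.0, 0.0, 1.0]] 514.5797137428474 0.0 2.4080963
{'clock': 0.1, 'joint_pos': [-1.25, 0.241, 0.004, 1.335, 0.0, 1.571], 'joint_vel': [0.0, -0.0, 0.004, -0.001, 0.001, -0.0], 'tau': [0.0, -37.314, 25.301, 0.011, 0.0, -0.0], 'eef_pos': [0.158, -0.474, 0.23], 'tool_rot': [0.811, -0.585, -0.001, -0.001], 'ft_force': [-0.921, 0.13, -0.571], 'ft_torque': [0.011, 0.014, 0.018], 'grip_width': 0.085}
```

View pics/scene.png

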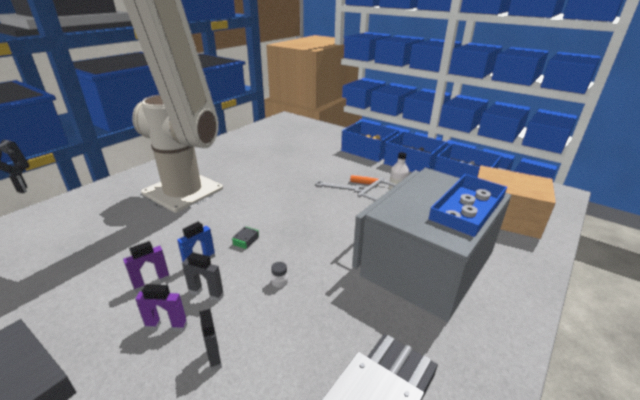

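View pics/top.png

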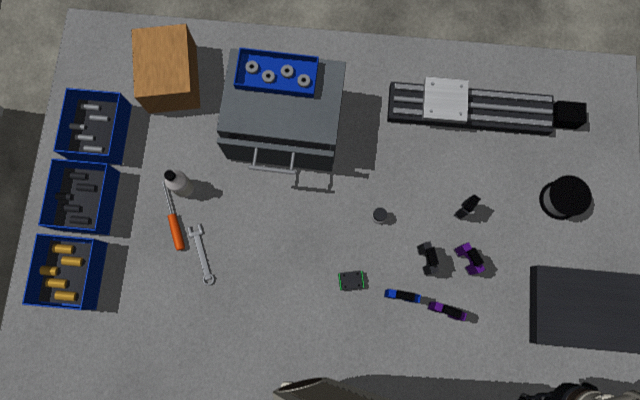

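Scene view: the dark frames are at (203,275) and (210,337). Blue (196,243) and purple (147,265), (161,307) are look-alikes. In the top view the dark ones are at (428,259) and (468,206). The next step measures their widths and the cabinet handle.

```bash
cat > m.py <<'E'
from h import *
out=[]
for n in("scene","top"):
    z=np.load(n+".npz"); p,d,K,T=z["p"],z["d"],z["K"],z["T"]
    v,u=np.mgrid[:400,:640]; W=world(u,v,d,K,T)
    hsv=cv2.cvtColor(p,cv2.COLOR_RGB2HSV)
    dark=(d>0)&(hsv[...,2]<110)&(hsv[...,1]<80)&(W[...,2]>.02)&(W[...,2]<.125)&(W[...,0]>.2)&(W[...,0]<.65)&(W[...,1]<0.0)&(W[...,1]>-.45)
    k,l,s,c=cv2.connectedComponentsWithStats(dark.astype(np.uint8))
    for i in range(1,k):
        if s[i,4]<40: continue
        Q=W[l==i]; t=Q[Q[:,2]>.085]
        if len(t)<10: continue
        (cx,cy),(w,h),a=cv2.minAreaRect((Q[:,:2]*1000).astype(np.float32))
        (tx,ty),(tw,th),ta=cv2.minAreaRect((t[:,:2]*1000).astype(np.float32))
        print(n,c[i].round(),s[i,4],"all",np.round([cx,cy,w,h,a]),"tab",np.round([tx,ty,tw,th,ta]),"zmax",Q[:,2].max().round(3))
    # cabinet: top plane and handle
    m=(d>0)&(abs(W[...,2]-.18)<.006)&(W[...,0]>.4)&(W[...,1]<.45)&(hsv[...,1]<60)
    k,l,s,c=cv2.connectedComponentsWithStats(m.astype(np.uint8)); i=1+s[1:,4].argmax()
    Q=W[l==i]; print(n,"cab",s[i,4],cv2.minAreaRect((Q[:,:2]*1000).astype(np.float32)),np.median(Q[:,2]))
    if n=="top":
        for uv in((250,168),(297,173),(257,150),(291,152)): print("handle px",uv,plane(*uv,.156,K,T).round(4))
z=np.load("scene.npz");a=cv2.resize(z["p"][225:375,110:290],None,fx=3.3,fy=3.3,interpolation=2)[:495]
z=np.load("top.npz");b=cv2.resize(z["p"][120:200,210:350],None,fx=5,fy=5,interpolation=2)
c=cv2.resize(z["p"][180:300,370:510],None,fx=5,fy=5,interpolation=2)
save("crop1",cv2.resize(np.vstack([np.hstack([cv2.resize(a,(594,400)),np.zeros((400,106,3),np.uint8)]),np.hstack([cv2.resize(b,(350,200)),cv2.resize(c,(350,200))])]),(700,600)))
E
python3 m.py
```

```text
scene [192. 229.] 188 all [ 342. -195.   44.   23.   83.] tab [ 342. -195.   44.   23.   83.] zmax 0.115
scene [141. 249.] 233 all [ 314. -310.   43.   23.   70.] tab [ 314. -310.   43.   23.   70.] zmax 0.115
scene [202. 273.] 1054 all [ 443. -256.   81.   24.   19.] tab [ 443. -255.   80.   23.   19.] zmax 0.114
scene [156. 291.] 328 all [ 452. -364.   45.   22.   35.] tab [ 452. -364.   45.   22.   35.] zmax 0.115
scene [209. 336.] 646 all [ 589. -352.   20.   50.   57.] tab [ 590. -353.   20.   48.   58.] zmax 0.115
scene cab 4576 ((805.041259765625, 154.76779174804688), (302.7957458496094, 224.835205078125), 88.02840423583984) 0.18023219764823228
top [467. 206.] 231 all [ 588. -351.   21.   52.   58.] tab [ 586. -349.   21.   47.   57.] zmax 0.119
top [429. 257.] 382 all [ 442. -254.   80.   22.   18.] tab [ 442. -255.   80.   22.   18.] zmax 0.119
top [476. 256.] 121 all [ 451. -362.   43.   23.   35.] tab [ 451. -362.   43.   23.   35.] zmax 0.119
top [406. 294.] 123 all [ 340. -197.   50.   20.   85.] tab [ 340. -197.   50.   20.   85.] zmax 0.12
top [452. 310.] 130 all [ 312. -313.   52.   20.   76.] tab [ 312. -313.   52.   20.   76.] zmax 0.119
top cab 6509 ((804.0982055664062, 158.19021606445312), (301.2649841308594, 226.4253692626953), 88.20657348632812) 0.18064591597205215
handle px (250, 168) [0.6135 0.2184 0.156 ]
handle px (297, 173) [0.6115 0.1003 0.156 ]
handle px (257, 150) [0.6616 0.2065 0.156 ]
handle px (291, 152) [0.6643 0.1208 0.156 ]
```

View pics/crop1.png

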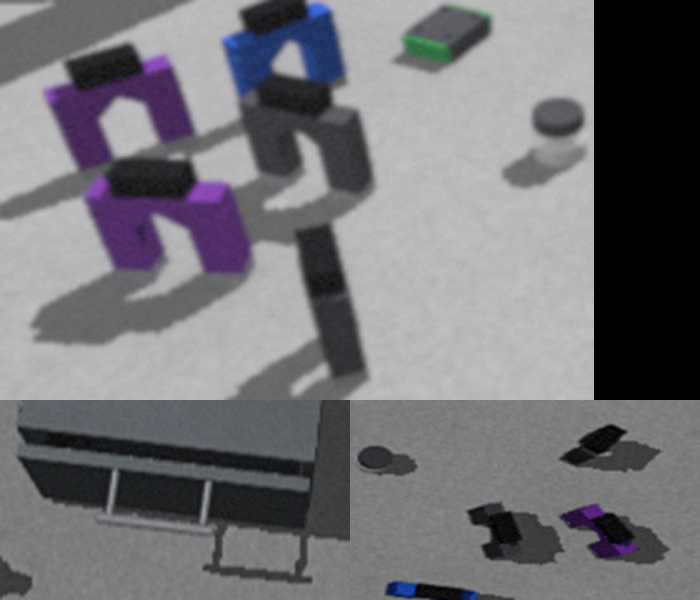

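The crop confirms it. The dark frame at scene (203,275) is 80 mm wide, so it is the wide gauge, at (0.442, -0.255) with its x at about 18.5°. The dark one at (210,337) is 50 mm wide, so it is the narrow one, and the blue and purple ones are look-alikes. The handle is near (0.6125, 0.159) and the cabinet yaw is about -1.9°. I'll turn the tool and go above the handle.

Request:
{"fn": "step_arm", "kwargs": {"series": [[0,0,0,-0.15],[0,0,0,-0.15],[0,0,0,-0.15],[0,0,0,-0.15],[0,0,0,-0.15],[0,0,0,-0.15],[0,0,0,-0.15],[0,0,0,-0.15]], "fingers": 0.045}}

```text
clock: 0.9
eef_pos: [0.1575, -0.4741, 0.2307]
tool_rot: [1.0, -0.022, -0.0, -0.001]
ft_force: [0.2, 1.0, -0.3]
grip_width: 0.045
```

Request:
{"fn": "step_arm", "kwargs": {"series": [[0,0,0,-0.017],[0.027,-0.04,0,0],[0.027,-0.04,0,0],[0.027,-0.04,0,0],[0.027,-0.04,0,0],[0.027,-0.04,0,0],[0.027,-0.04,0,0],[0.027,-0.04,0,0]]}}

```text
clock: 1.7
eef_pos: [0.3564, -0.1992, 0.2313]
tool_rot: [1.0, -0.018, 0.0, 0.0]
ft_force: [0.6, -0.6, 0.2]
grip_width: 0.045
```

Request:
{"fn": "step_arm", "kwargs": {"series": [[0.027,-0.04,0,0],[0.027,-0.04,0,0],[0.027,-0.04,0,0],[0.027,-0.04,0,0],[0.027,-0.04,0,0],[0.027,-0.04,0,0],[0.027,-0.04,0,0],[0.0,0,0,0]]}}

```text
clock: 2.5
eef_pos: [0.5563, 0.0775, 0.2296]
tool_rot: [1.0, -0.015, -0.0, -0.001]
ft_force: [-0.7, -0.1, -0.9]
grip_width: 0.0451
```

```bash
cat >> h.py <<'E'
def tool():
    o=sensors.get_obs(); q=o["tool_rot"]; p=np.array(o["eef_pos"])
    return p,2*np.arctan2(q[1],q[0]),o
def go(x,y,z,yawdeg):
    "shift in tool axes at the target yaw (turn first), and roll"
    p,psi,o=tool(); dr=(np.radians(yawdeg)-psi+np.pi)%(2*np.pi)-np.pi
    a=np.radians(yawdeg); d=np.array([x,y,z])-p
    print("at",p.round(4),"yaw",np.degrees(psi).round(2),"t",o["clock"],"F",np.round(o["ft_force"],1),"w",round(o["grip_width"],4))
    print("roll",(-dr).round(4),"shift",np.round([d@[np.cos(a),np.sin(a),0],d@[np.sin(a),-np.cos(a),0],-d[2]],4))
E
python3 - <<'E'
from h import *
go(.6125,.159,.137,-1.9)
p,d,K,T=grab("wrist"); save("w1",p); np.savez("w1",p=p,d=d,K=K,T=T)
v,u=np.mgrid[:400,:640]; W=world(u,v,d,K,T)
m=(d>0)&(abs(W[...,2]-.16)<.006)&(W[...,0]<.65)&(W[...,0]>.5)
k,l,s,c=cv2.connectedComponentsWithStats(m.astype(np.uint8))
for i in range(1,k):
    if s[i,4]>60:
        Q=W[l==i]; print(s[i],cv2.minAreaRect((Q[:,:2]*1000).astype(np.float32)),np.median(Q,0).round(4))
E
```

```text
at [0.5563 0.0775 0.2296] yaw -1.69 t 2.5 F [-0.7 -0.1 -0.9] w 0.0451
roll 0.0036 shift [ 0.0535 -0.0833  0.0926]
[ 389    0   79  176 3987] ((630.094482421875, 154.37489318847656), (107.11766052246094, 42.126956939697266), 88.38578033447266) [0.6154 0.1593 0.1597]
```

View pics/w1.png

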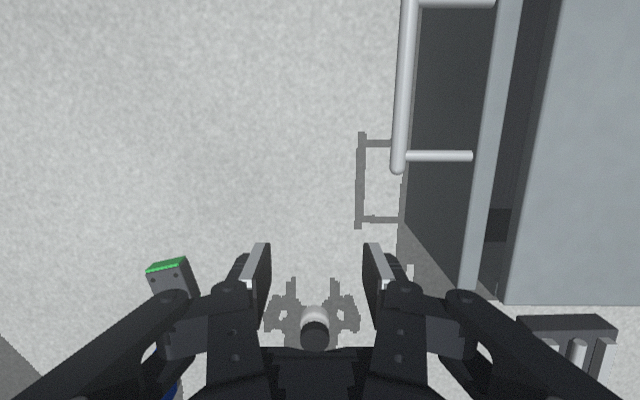

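The wrist view shows the handle bar at column ~403, rows 0–170, with its axis near x = 0.615. Now go over it, descend and grip.

Request:
{"fn": "step_arm", "kwargs": {"series": [[0.028,-0.0415,0,0],[0.028,-0.0415,0,0],[0,0,0.023,0],[0,0,0.023,0],[0,0,0.023,0],[0,0,0.023,0],[0,0,0,0],[0,0,0,0]]}}

```text
clock: 3.35
eef_pos: [0.612, 0.1527, 0.1395]
tool_rot: [1.0, -0.018, -0.001, 0.0]
ft_force: [-0.0, -0.1, 0.9]
grip_width: 0.0448
```

Request:
{"fn": "step_arm", "kwargs": {"series": [[0,0,0,0],[0,0,0,0],[0,0,0,0],[0,0,0,0],[0,0,0,0],[0,0,0,0],[0,0,0,0],[0,0,0,0]], "fingers": 0.0}}

```text
clock: 4.15
eef_pos: [0.6138, 0.1537, 0.1413]
tool_rot: [1.0, -0.017, 0.002, -0.0]
ft_force: [-0.5, -2.2, 6.0]
grip_width: 0.0091
```

Request:
{"fn": "step_arm", "kwargs": {"series": [[-0.004,0,0,0],[-0.01,0,0,0],[-0.012,0,0,0],[-0.012,0,0,0],[-0.012,0,0,0],[-0.012,0,0,0],[-0.012,0,0,0],[-0.012,0,0,0]]}}

```text
clock: 4.95
eef_pos: [0.5283, 0.1566, 0.1413]
tool_rot: [1.0, -0.017, 0.003, -0.0]
ft_force: [2.0, -1.0, 5.7]
grip_width: 0.0091
```

Request:
{"fn": "step_arm", "kwargs": {"series": [[-0.012,0,0,0],[-0.012,0,0,0],[-0.012,0,0,0],[-0.012,0,0,0],[-0.012,0,0,0],[-0.012,0,0,0],[-0.004,0,0,0],[0,0,0,0]]}}

```text
clock: 5.75
eef_pos: [0.4553, 0.159, 0.1413]
tool_rot: [1.0, -0.017, 0.006, 0.0]
ft_force: [9.2, -2.2, -0.1]
grip_width: 0.0086
```

Pulled about 158 mm along yaw -1.9°. Now release, rise, and view the bar.

Request:
{"fn": "step_arm", "kwargs": {"series": [[0,0,0,0],[0,0,0,0],[0,0,0,0],[0,0,0,0],[0,0,-0.03,0],[0,0,-0.045,0],[0,0,-0.045,0],[0,0,0,0]], "fingers": 0.045}}

```text
clock: 6.55
eef_pos: [0.4538, 0.1603, 0.2657]
tool_rot: [1.0, -0.016, 0.006, -0.002]
ft_force: [0.2, 0.1, 0.7]
grip_width: 0.0452
```

Request:
{"fn": "step_arm", "kwargs": {"series": [[0,0.045,-0.02,0],[0,0.045,-0.02,0],[0,0.03,-0.02,0],[0.03,0,0,0],[0,0,0,0],[0,0,0,0],[0,0,0,0],[0,0,0,0]]}}

```text
clock: 7.35
eef_pos: [0.4759, 0.0386, 0.3189]
tool_rot: [1.0, -0.016, -0.001, 0.0]
ft_force: [0.9, -0.1, 0.5]
grip_width: 0.045
```

Run:
```python
from h import *
go(.4425,-.2555,.28,108.5)
p,d,K,T=grab("wrist"); np.savez("w2",p=p,d=d,K=K,T=T)
q,d2,K2,T2=grab("top"); np.savez("t2",p=q,d=d2,K=K2,T=T2)
save("w2",np.hstack([p[:,240:],q[120:260,200:360].repeat(2,0).repeat(2,1)[:400,:400] if 0 else cv2.resize(q[120:260,200:360],(400,400))]))
for n,D,k,t in(("w",d,K,T),("t",d2,K2,T2)):
    v,u=np.mgrid[:400,:640]; W=world(u,v,D,k,t)
    for nm,lo,hi in(("handle",.15,.168),("bar",.104,.119)):
        m=(D>0)&(W[...,2]>lo)&(W[...,2]<hi)&(W[...,0]<.68)&(W[...,0]>.42)&(W[...,1]>-.05)&(W[...,1]<.32)
        kk,l,s,c=cv2.connectedComponentsWithStats(m.astype(np.uint8))
        for i in range(1,kk):
            if s[i,4]>50:
                Q=W[l==i]; print(n,nm,s[i],np.round(cv2.minAreaRect((Q[:,:2]*1000).astype(np.float32))[0]),np.round(cv2.minAreaRect((Q[:,:2]*1000).astype(np.float32))[1:][0]),Q.min(0).round(3),Q.max(0).round(3))
```

```text
at [0.4759 0.0386 0.3189] yaw -1.84 t 7.35 F [ 0.9 -0.1  0.5] w 0.045
roll -1.9257 shift [-0.2683 -0.125   0.0389]
w handle [ 282    0   84  204 5341] [484. 109.] [181.  71.] [0.449 0.017 0.15 ] [0.521 0.198 0.166]
w bar [341   0   3  65  69] [506. 181.] [57.  0.] [0.505 0.152 0.104] [0.507 0.209 0.119]
w bar [ 359    0  142  180 2866] [604. 118.] [178. 157.] [0.523 0.027 0.104] [0.68  0.208 0.119]
w bar [340 102   2  50  51] [503.  89.] [51.  0.] [0.502 0.064 0.104] [0.504 0.115 0.118]
t handle [206 199  77  38 742] [489. 218.] [194.  71.] [0.45  0.122 0.15 ] [0.526 0.315 0.168]
t bar [221 150   7  32  65] [626. 293.] [ 9. 81.] [0.585 0.289 0.105] [0.666 0.297 0.119]
t bar [235 176  47  11 202] [593. 201.] [120.  12.] [0.585 0.141 0.105] [0.601 0.26  0.119]
```

View pics/w2.png

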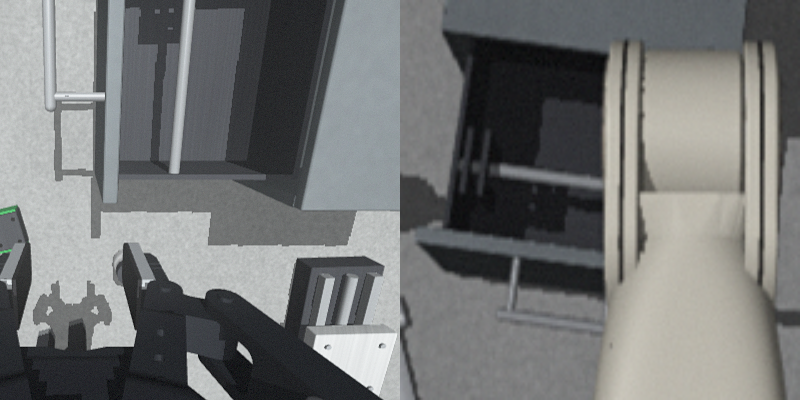

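The wrist view shows the bar running from (415,172) to (428,0). Depth agrees with the handle offset: bar middle at about (0.590, 0.135). Now turn and go to the wide gauge.

Request:
{"fn": "step_arm", "kwargs": {"series": [[0,0,0,-0.15],[0,0,0,-0.15],[0,0,0,-0.15],[0,0,0,-0.15],[0,0,0,-0.15],[0,0,0,-0.15],[0,0,0,-0.15],[0,0,0,-0.15]]}}

```text
clock: 8.25
eef_pos: [0.4764, 0.0385, 0.3194]
tool_rot: [0.833, 0.554, 0.0, 0.0]
ft_force: [-0.4, 0.1, -0.1]
grip_width: 0.0449
```

Request:
{"fn": "step_arm", "kwargs": {"series": [[0,0,0,-0.15],[0,0,0,-0.15],[0,0,0,-0.15],[0,0,0,-0.15],[0,0,0,-0.126],[-0.038,-0.018,0,0],[-0.038,-0.018,0,0],[-0.038,-0.018,0,0]]}}

```text
clock: 9.05
eef_pos: [0.4611, -0.0876, 0.3195]
tool_rot: [0.584, 0.812, 0.0, 0.0]
ft_force: [0.2, -0.2, 0.4]
grip_width: 0.0449
```

Request:
{"fn": "step_arm", "kwargs": {"series": [[-0.038,-0.018,0.01,0],[-0.038,-0.018,0.01,0],[-0.038,-0.018,0.01,0],[-0.04,-0.017,0.01,0],[0,0,0.04,0],[0,0,0,0],[0,0,0,0],[0,0,0,0]]}}

```text
clock: 9.85
eef_pos: [0.4443, -0.2554, 0.2415]
tool_rot: [0.584, 0.812, 0.0, 0.002]
ft_force: [-0.0, -0.0, 0.0]
grip_width: 0.0448
```

Run:
```python
from h import *
go(.4425,-.2555,.085,108.5)
p,d,K,T=grab("wrist"); save("w3",p)
v,u=np.mgrid[:400,:640]; W=world(u,v,d,K,T)
m=(d>0)&(abs(W[...,2]-.113)<.008)&(np.hypot(W[...,0]-.4425,W[...,1]+.2555)<.06)
m[300:]=0 if m[:300].sum()>300 else m[300:]
Q=W[m]; print(m.sum(),cv2.minAreaRect((Q[:,:2]*1000).astype(np.float32)))
# bar from w2
z=np.load("w2.npz"); W=world(u,v,z["d"],z["K"],z["T"])
m=(z["d"]>0)&(abs(W[...,2]-.112)<.006)&(abs(W[...,0]-.591)<.02)&(W[...,1]>.04)&(W[...,1]<.23)
Q=W[m]; print(m.sum(),cv2.minAreaRect((Q[:,:2]*1000).astype(np.float32)),Q[:,2].max())
```

```text
at [ 0.4443 -0.2554  0.2415] yaw 108.55 t 9.85 F [-0. -0.  0.] w 0.0448
roll 0.0009 shift [ 0.0005 -0.0017  0.1565]
1090 ((440.3558349609375, -256.41693115234375), (43.542930603027344, 19.91732406616211), 18.200937271118164)
2006 ((589.2094116210938, 124.0252685546875), (167.7567596435547, 12.708846092224121), 87.96054077148438) 0.11739852583016014
```

View pics/w3.png

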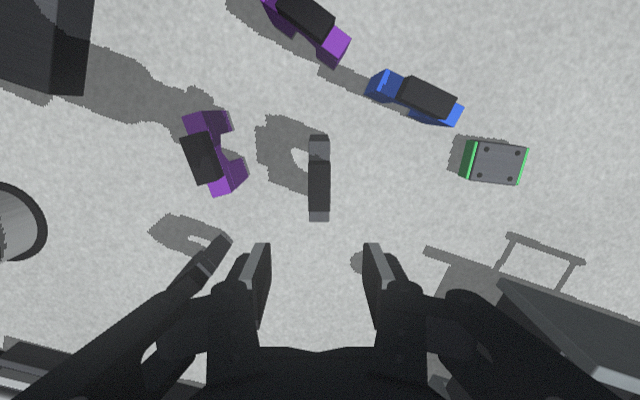

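The dark 80 mm gauge at (319,177) is squarely between the jaws. Its tab centre is (0.4404, -0.2564), so I shift -4 mm in tool y, descend and grip.

Request:
{"fn": "step_arm", "kwargs": {"series": [[0,-0.004,0.02,0],[0,0,0.03,0],[0,0,0.03,0],[0,0,0.03,0],[0,0,0.025,0],[0,0,0.015,0],[0,0,0.006,0],[0,0,0,0]]}}

```text
clock: 10.7
eef_pos: [0.4401, -0.2567, 0.084]
tool_rot: [0.584, 0.812, 0.0, 0.001]
ft_force: [-0.4, -0.3, 0.2]
grip_width: 0.0451
```

Request:
{"fn": "step_arm", "kwargs": {"series": [[0,0,0,0],[0,0,0,0],[0,0,0,0],[0,0,0,0],[0,0,0,0],[0,0,0,0],[0,0,0,0],[0,0,0,0]], "fingers": 0.0}}

```text
clock: 11.5
eef_pos: [0.4404, -0.2571, 0.085]
tool_rot: [0.584, 0.811, 0.001, 0.002]
ft_force: [0.1, 2.0, 6.5]
grip_width: 0.0191
```

Request:
{"fn": "step_arm", "kwargs": {"series": [[0,0,-0.015,0],[0,0,-0.03,0],[0,0,-0.035,0],[0,0,-0.035,0],[0,0,-0.035,0],[0,0,-0.035,0],[0,0,-0.03,0],[0,0,0,0]]}}

```text
clock: 12.3
eef_pos: [0.4409, -0.2581, 0.303]
tool_rot: [0.585, 0.811, 0.0, 0.005]
ft_force: [0.8, -0.3, -2.9]
grip_width: 0.0192
```

Run:
```python
from h import *
go(.59,.130,.295,87.95)
```

```text
at [ 0.4409 -0.2581  0.303 ] yaw 108.45 t 12.3 F [ 0.8 -0.3 -2.9] w 0.0192
roll 0.3578 shift [0.3932 0.1351 0.008 ]
```

Request:
{"fn": "step_arm", "kwargs": {"series": [[0,0,0,0.12],[0,0,0,0.12],[0,0,0,0.118],[0.03,0.01,0,0],[0.039,0.0135,0,0],[0.039,0.0135,0,0],[0.039,0.0135,0,0],[0.039,0.0135,0,0]]}}

```text
clock: 13.1
eef_pos: [0.5094, -0.0719, 0.2965]
tool_rot: [0.72, 0.694, -0.001, -0.001]
ft_force: [0.4, -0.7, -3.2]
grip_width: 0.0187
```

Request:
{"fn": "step_arm", "kwargs": {"series": [[0.039,0.0135,0,0],[0.039,0.0135,0,0],[0.039,0.0135,0,0],[0.039,0.0135,0,0],[0.032,0.011,0,0],[0.019,0.006,0,0],[0,0,0,0],[0,0,0,0]]}}

```text
clock: 13.9
eef_pos: [0.5875, 0.131, 0.2963]
tool_rot: [0.719, 0.695, -0.002, -0.001]
ft_force: [-0.4, 0.1, -2.5]
grip_width: 0.0191
```

Run:
```python
from h import *
go(.5897,.130,.127,87.95)
p,d,K,T=grab("wrist"); q,d2,K2,T2=grab("scene")
save("w4",np.hstack([p[:,150:500],cv2.resize(q[130:330,330:530],(400,400))]))
v,u=np.mgrid[:400,:640]
for D,k,t in((d,K,T),(d2,K2,T2)):
    W=world(u,v,D,k,t)
    for nm,z0,e in(("bar",.112,.006),("handle",.159,.006)):
        m=(D>0)&(abs(W[...,2]-z0)<e)&(abs(W[...,0]-(.591 if nm=="bar" else .456))<.02)&(W[...,1]>.03)&(W[...,1]<.25)
        if m.sum()>20: Q=W[m]; print(nm,m.sum(),cv2.minAreaRect((Q[:,:2]*1000).astype(np.float32)))
```

```text
at [0.5875 0.131  0.2963] yaw 88.0 t 13.9 F [-0.4  0.1 -2.5] w 0.0191
roll 0.0009 shift [-0.0009  0.0022  0.1693]
bar 1934 ((587.285400390625, 139.93202209472656), (39.112998962402344, 219.513427734375), 1.8514577150344849)
handle 2570 ((464.1685791015625, 166.8514862060547), (119.58855438232422, 26.254281997680664), 88.2795639038086)
bar 280 ((586.3696899414062, 138.95254516601562), (39.03152847290039, 218.34666442871094), 2.2234244346618652)
handle 132 ((465.4479064941406, 164.7959747314453), (115.6947021484375, 22.972620010375977), 87.77281188964844)
```

View pics/w4.png

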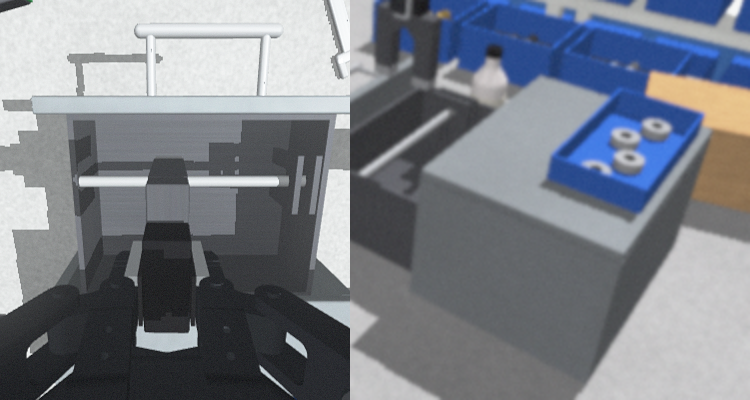

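The gauge is over the drawer. The bar crosses at row 181, with clear room either side of the gauge and two thin gauges at columns ~297–320. Lower it.

Request:
{"fn": "step_arm", "kwargs": {"series": [[-0.001,0.002,0,0],[0,0,0.025,0],[0,0,0.025,0],[0,0,0.025,0],[0,0,0.015,0],[0,0,0.015,0],[0,0,0.015,0],[0,0,0,0]]}}

```text
clock: 14.8
eef_pos: [0.5886, 0.1285, 0.1761]
tool_rot: [0.72, 0.694, -0.002, -0.001]
ft_force: [-1.5, -1.2, -3.4]
grip_width: 0.019
```

Request:
{"fn": "step_arm", "kwargs": {"series": [[0,0,0.01,0],[0,0,0.01,0],[0,0,0.008,0],[0,0,0.006,0],[0,0,0.005,0],[0,0,0.004,0],[0,0,0,0],[0,0,0,0]]}}

```text
clock: 15.6
eef_pos: [0.5903, 0.13, 0.1354]
tool_rot: [0.72, 0.694, 0.0, 0.0]
ft_force: [-0.2, 0.1, -2.1]
grip_width: 0.0191
```

Request:
{"fn": "step_arm", "kwargs": {"series": [[0,0,0.002,0],[0,0,0.002,0],[0,0,0.002,0],[0,0,0.001,0],[0,0,0,0],[0,0,0,0],[0,0,0,0],[0,0,0,0]]}}

```text
clock: 16.4
eef_pos: [0.5903, 0.13, 0.1287]
tool_rot: [0.72, 0.694, 0.0, 0.0]
ft_force: [-0.6, -0.1, 1.8]
grip_width: 0.019
```

Fz went from about -2.5 to +1.8 N, so the notch is on the bar. One more millimetre, then release and rise.

Request:
{"fn": "step_arm", "kwargs": {"series": [[0,0,0.001,0],[0,0,0,0],[0,0,0,0],[0,0,0,0],[0,0,0,0],[0,0,0,0],[0,0,0,0],[0,0,0,0]]}}

```text
clock: 17.2
eef_pos: [0.5906, 0.13, 0.1279]
tool_rot: [0.72, 0.694, 0.001, 0.0]
ft_force: [-0.5, 1.0, 5.2]
grip_width: 0.019
```

Request:
{"fn": "step_arm", "kwargs": {"series": [[0,0,0,0],[0,0,0,0],[0,0,0,0],[0,0,0,0],[0,0,0,0],[0,0,0,0],[0,0,0,0],[0,0,0,0]], "fingers": 0.045}}

```text
clock: 18.0
eef_pos: [0.5901, 0.1299, 0.1273]
tool_rot: [0.72, 0.694, 0.0, -0.0]
ft_force: [-0.2, -0.0, 0.5]
grip_width: 0.0449
```

Request:
{"fn": "step_arm", "kwargs": {"series": [[0,0,-0.01,0],[0,0,-0.02,0],[0,0,-0.03,0],[0,0,-0.03,0],[0,0,-0.03,0],[0,0,-0.03,0],[0,0,0,0],[0,0,0,0]]}}

```text
clock: 18.8
eef_pos: [0.5906, 0.1301, 0.2788]
tool_rot: [0.72, 0.694, 0.001, 0.001]
ft_force: [-0.9, 1.0, -0.0]
grip_width: 0.0453
```

Run:
```python
from h import *
go(.456,.1645,.28,-1.9)
p,d,K,T=grab("wrist"); save("w5",p)
v,u=np.mgrid[:400,:640]; W=world(u,v,d,K,T); W[300:]=0
for nm,lo,hi in(("tab",.148,.164),("crown",.126,.1385)):
    m=(d>0)&(W[...,2]>lo)&(W[...,2]<hi)&(abs(W[...,0]-.59)<.05)&(abs(W[...,1]-.13)<.05)
    Q=W[m]; print(nm,m.sum(),m.any() and (cv2.minAreaRect((Q[:,:2]*1000).astype(np.float32)),np.median(Q[:,2])))
```

```text
at [0.5906 0.1301 0.2788] yaw 87.95 t 18.8 F [-0.9  1.  -0. ] w 0.0453
roll 1.5681 shift [-0.1357 -0.03   -0.0012]
tab 1126 (((591.8341064453125, 128.8004150390625), (19.671974182128906, 44.46259307861328), 87.73606872558594), np.float64(0.15457159765710868))
crown 670 (((592.12646484375, 128.5880584716797), (19.650266647338867, 80.65889739990234), 88.37261962890625), np.float64(0.13255505832496262))
```

View pics/w5.png

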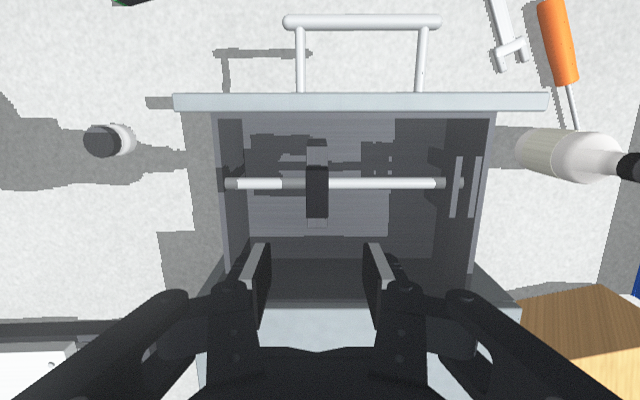

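The tab top is at z 0.1546 (0.155 expected when seated), level and square at (0.592, 0.129), so it is hanging astride. Now back to the handle.

Request:
{"fn": "step_arm", "kwargs": {"series": [[0,0,0,0.15],[0,0,0,0.15],[0,0,0,0.15],[0,0,0,0.15],[0,0,0,0.15],[0,0,0,0.15],[0,0,0,0.15],[0,0,0,0.15]]}}

```text
clock: 19.65
eef_pos: [0.5892, 0.1297, 0.2753]
tool_rot: [0.987, 0.164, -0.002, 0.0]
ft_force: [0.3, -0.5, 0.3]
grip_width: 0.0451
```

Request:
{"fn": "step_arm", "kwargs": {"series": [[0,0,0,0.15],[0,0,0,0.15],[0,0,0,0.068],[-0.035,-0.008,0,0],[-0.035,-0.008,0,0],[-0.035,-0.008,0,0],[-0.03,-0.006,0,0],[0,0,0,0]]}}

```text
clock: 20.45
eef_pos: [0.4519, 0.1645, 0.2762]
tool_rot: [1.0, -0.015, -0.002, 0.001]
ft_force: [0.0, 0.1, 0.6]
grip_width: 0.0452
```

Request:
{"fn": "step_arm", "kwargs": {"series": [[0,0,0.03,0],[0,0,0.03,0],[0,0,0.03,0],[0,0,0.025,0],[0,0,0.015,0],[0,0,0.009,0],[0,0,0,0],[0,0,0,0]]}}

```text
clock: 21.25
eef_pos: [0.4566, 0.1644, 0.1385]
tool_rot: [1.0, -0.017, 0.0, 0.0]
ft_force: [-0.1, -0.1, 0.2]
grip_width: 0.0448
```

Request:
{"fn": "step_arm", "kwargs": {"series": [[0,0,0,0],[0,0,0,0],[0,0,0,0],[0,0,0,0],[0,0,0,0],[0,0,0,0],[0,0,0,0],[0,0,0,0]], "fingers": 0.0}}

```text
clock: 22.05
eef_pos: [0.457, 0.1646, 0.1394]
tool_rot: [1.0, -0.016, 0.001, -0.0]
ft_force: [0.4, -0.6, 5.5]
grip_width: 0.0089
```

Request:
{"fn": "step_arm", "kwargs": {"series": [[0.001,0,0,0],[0.003,0,0,0],[0.005,0,0,0],[0.007,0,0,0],[0.007,0,0,0],[0.007,0,0,0],[0.007,0,0,0],[0.007,0,0,0]]}}

```text
clock: 22.85
eef_pos: [0.5004, 0.1631, 0.1393]
tool_rot: [1.0, -0.016, 0.0, -0.0]
ft_force: [-1.8, 0.8, 7.7]
grip_width: 0.0089
```

Request:
{"fn": "step_arm", "kwargs": {"series": [[0.007,0,0,0],[0.007,0,0,0],[0.007,0,0,0],[0.007,0,0,0],[0.007,0,0,0],[0.007,0,0,0],[0.007,0,0,0],[0.007,0,0,0]]}}

```text
clock: 23.65
eef_pos: [0.5564, 0.1613, 0.1394]
tool_rot: [1.0, -0.016, 0.0, -0.0]
ft_force: [-1.4, -0.2, 7.0]
grip_width: 0.009
```

Request:
{"fn": "step_arm", "kwargs": {"series": [[0.007,0,0,0],[0.007,0,0,0],[0.006,0,0,0],[0.006,0,0,0],[0.005,0,0,0],[0.004,0,0,0],[0.003,0,0,0],[0.002,0,0,0]]}}

```text
clock: 24.45
eef_pos: [0.5964, 0.1599, 0.1394]
tool_rot: [1.0, -0.017, 0.001, -0.0]
ft_force: [-2.2, -0.2, 6.2]
grip_width: 0.0088
```

Request:
{"fn": "step_arm", "kwargs": {"series": [[0.003,0,0,0],[0.004,0,0,0],[0.004,0,0,0],[0.003,0,0,0],[0.002,0,0,0],[0.002,0,0,0],[0.001,0,0,0],[0,0,0,0]]}}

```text
clock: 25.25
eef_pos: [0.6155, 0.1593, 0.1394]
tool_rot: [1.0, -0.017, 0.001, -0.0]
ft_force: [-0.9, -0.7, 5.6]
grip_width: 0.0092
```

Request:
{"fn": "step_arm", "kwargs": {"series": [[0.001,0,0,0],[0.001,0,0,0],[0.001,0,0,0],[0.001,0,0,0],[0,0,0,0],[0,0,0,0],[0,0,0,0],[0,0,0,0]]}}

```text
clock: 26.05
eef_pos: [0.6194, 0.1592, 0.1394]
tool_rot: [1.0, -0.016, 0.001, -0.0]
ft_force: [-1.0, -1.2, 5.7]
grip_width: 0.0087
```

Request:
{"fn": "step_arm", "kwargs": {"series": [[0.001,0,0,0],[0.001,0,0,0],[0.001,0,0,0],[0,0,0,0],[0,0,0,0],[0,0,0,0],[0,0,0,0],[0,0,0,0]]}}

```text
clock: 26.85
eef_pos: [0.6224, 0.1591, 0.1394]
tool_rot: [1.0, -0.016, 0.001, -0.0]
ft_force: [-1.2, -1.2, 5.8]
grip_width: 0.0087
```

Run:
```python
from h import *
go(.6138,.159,.137,-1.9)
v,u=np.mgrid[:400,:640]
def meas(D,K,T,tag):
    W=world(u,v,D,K,T)
    m=(D>0)&(abs(W[...,2]-.1805)<.006)&(W[...,0]>.4)&(W[...,1]<.45)&(W[...,1]>-.02)
    f=(D>0)&(W[...,2]>.15)&(W[...,2]<.169)&(W[...,0]>.55)&(W[...,0]<.72)&(W[...,1]>.22)&(W[...,1]<.30)
    h=f&(W[...,1]<.21)
    print(tag,m.sum(),"cab front x 2%",np.percentile(W[m][:,0],2).round(4),"front-panel x med/min",np.median(W[f][:,0]).round(4),np.percentile(W[f][:,0],3).round(4),f.sum())
for n in("scene","top"):
    z=np.load(n+".npz"); meas(z["d"],z["K"],z["T"],n+" start")
    p,d,K,T=grab(n); meas(d,K,T,n+" now")
```

```text
at [0.6224 0.1591 0.1394] yaw -1.88 t 26.85 F [-1.2 -1.2  5.8] w 0.0087
roll 0.0003 shift [-0.0086  0.0004  0.0024]
scene start 5659 cab front x 2% 0.6979 front-panel x med/min 0.6784 0.6711 75
scene now 5737 cab front x 2% 0.6942 front-panel x med/min 0.6819 0.6787 35
top start 8244 cab front x 2% 0.6948 front-panel x med/min 0.6749 0.6679 225
top now 5626 cab front x 2% 0.6941 front-panel x med/min 0.6828 0.677 84
```

The panel now sits deeper than at the start, so the drawer started slightly ajar. Push on until there is resistance.

Request:
{"fn": "step_arm", "kwargs": {"series": [[0.001,0,0,0],[0.001,0,0,0],[0.001,0,0,0],[0.001,0,0,0],[0.001,0,0,0],[0.001,0,0,0],[0,0,0,0],[0,0,0,0]]}}

```text
clock: 27.75
eef_pos: [0.6253, 0.159, 0.1394]
tool_rot: [1.0, -0.016, -0.002, -0.0]
ft_force: [-8.3, -0.4, 10.0]
grip_width: 0.0092
```

Request:
{"fn": "step_arm", "kwargs": {"series": [[0.001,0,0,0],[0.001,0,0,0],[0.001,0,0,0],[0.001,0,0,0],[0,0,0,0],[0,0,0,0],[0,0,0,0],[0,0,0,0]]}}

```text
clock: 28.55
eef_pos: [0.6253, 0.1589, 0.1393]
tool_rot: [1.0, -0.016, -0.006, -0.0]
ft_force: [-18.9, 0.0, 15.3]
grip_width: 0.0086
```

Stop reached at x = 0.6253, with Fx at -19 N. Relax most of the preload, open and rise.

Request:
{"fn": "step_arm", "kwargs": {"series": [[-0.002,0,0,0],[-0.002,0,0,0],[-0.001,0,0,0],[0,0,0,0],[0,0,0,0],[0,0,0,0],[0,0,0,0],[0,0,0,0]]}}

```text
clock: 29.35
eef_pos: [0.6253, 0.159, 0.1394]
tool_rot: [1.0, -0.016, -0.001, -0.0]
ft_force: [-6.5, -0.4, 8.2]
grip_width: 0.0086
```

Request:
{"fn": "step_arm", "kwargs": {"series": [[0,0,0,0],[0,0,0,0],[0,0,0,0],[0,0,0,0],[0,0,0,0],[0,0,-0.01,0],[0,0,-0.02,0],[0,0,-0.03,0]], "fingers": 0.045}}

```text
clock: 30.15
eef_pos: [0.626, 0.1584, 0.1976]
tool_rot: [1.0, -0.017, -0.002, 0.001]
ft_force: [1.4, -0.6, 0.4]
grip_width: 0.0448
```

Request:
{"fn": "step_arm", "kwargs": {"series": [[0,0,-0.03,0],[-0.01,0,-0.03,0],[-0.04,0,0,0],[-0.04,0,0,0],[-0.04,0,0,0],[-0.03,0,0,0],[-0.02,0,0,0],[0,0,0,0]]}}

```text
clock: 30.95
eef_pos: [0.4452, 0.1647, 0.2599]
tool_rot: [1.0, -0.016, 0.001, -0.0]
ft_force: [0.4, 0.6, 0.1]
grip_width: 0.0446
```

Run:
```python
from h import *
go(.5,.159,.25,-1.9)
p,d,K,T=grab("wrist"); q,d2,K2,T2=grab("top")
save("end",np.hstack([cv2.resize(p,(480,300)),cv2.resize(q[120:320,150:360],(315,300))]))
v,u=np.mgrid[:400,:640]
for n,D,k,t in(("w",d,K,T),("t",d2,K2,T2)):
    W=world(u,v,D,k,t)
    m=(D>0)&(abs(W[...,2]-.159)<.006)&(W[...,0]<.665)&(W[...,0]>.55)&(W[...,1]>.05)&(W[...,1]<.25)
    if m.sum()>30: Q=W[m]; print(n,"handle front edge x",np.percentile(Q[:,0],3).round(4),m.sum())
# bystander shift: same top view masks
z=np.load("top.npz")
b=np.abs(z["p"].astype(int)-q).sum(2)>120
for nm,(y0,y1,x0,x1) in dict(narrow=(190,222,452,492),jar=(203,226,368,400),carr=(266,294,334,370),tools=(165,290,155,215)).items(): print(nm,b[y0:y1,x0:x1].sum())
```

```text
at [0.4452 0.1647 0.2599] yaw -1.81 t 30.95 F [0.4 0.6 0.1] w 0.0446
roll 0.0015 shift [0.055  0.0039 0.0099]
w handle front edge x 0.6189 3235
t handle front edge x 0.6207 249
narrow 0
jar 0
carr 195
tools 1114
```

View pics/end.png

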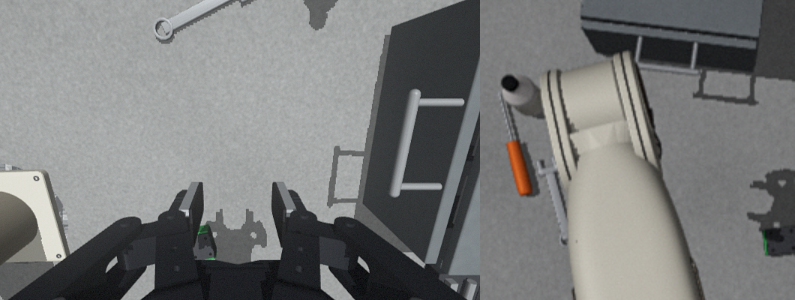

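The drawer is shut with no gap. Its handle axis is at about 0.625, matching the stop. The carriage and tools only look different because of the arm's shadow and occlusion. Handing in.

```bash
python3 -c "
from h import *
print(order.job_done())"
```

```text
the job is handed in; nothing more can be done
None
```

I pulled the drawer open about 158 mm and hung the wide gauge (dark, 80 mm) astride the bar. I then pushed the drawer shut against its stop and handed the job in at about 31 s of the 72 s allowed.

- **Gauge:** after I let go, the tab top measured 0.1546 m (0.155 expected when seated), square to the bar within about 0.5°. The x readings agreed to about 2 mm (crown 0.592, bar about 0.590), and it sat about 6 mm off the middle of the free part.
- **Drawer:** it met a hard stop at handle x ≈ 0.625 with Fx at -19 N. The handle still measured about 0.625 after release.
- **Disagreement:** my first handle estimate of 0.6125–0.615 was about 10 mm short of the stop, because the drawer appears to have started slightly ajar. I therefore pushed until there was resistance.
- **Other things:** the narrow gauge and jar showed no image change. The regions around the carriage and the left-hand tools did change. The arm and its shadow covered them, so I could not measure them, but the arm never went near them.
- **Not checked:** I could not see the gauge once the drawer was shut, so its hang after closing is inferred from the slow push.

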